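Empty the weighed dipper of heatsinks into the blue bin and stand it back on the scale

ROBOT

A 6-joint arm with a two-finger parallel gripper is mounted at the origin on the work surface. World frame = base frame: x ahead of the robot, y to its left, z up, the work surface at z = 0. Lengths are in m, angles in rad, forces in N, time in s.
With the tool pointing down it reaches from about 0.275 to 0.875 m from the base axis. Payload 12.5 kg.
Tool frame: the origin (TCP) lies where the fingers leave the gripper's body, on its centre line; the fingertips stand 73 mm ahead of it and the grasp point (between the pads) lies 54 mm ahead of it (robot.grip_point_offset is the z of the grasp point in the tool frame, in m); z points along the fingers, y is the line along which they close (so a half turn about z gives the same grasp; the last joint's range is limited). The gripper opens to 85 mm and grips with 20 to 120 N. Pads are 22 mm wide; open, the fingers measure 114 mm over their backs; the gripper's body (76 mm by 85 mm) begins 54 mm behind the grasp point. The pads swing forward as they close: fully open they stand 13 mm farther back than shut.
Start: joints at [1.131, 0.351, 1.652, -0, 1.139, -0.085], TCP at [0.191, 0.516, 0.304] pointing down, gripper open.
Joint ranges: [-2.75, 2.75], [-0.79, 2.1], [0.01, 2.65], [-1.57, 4.71], [0.07, 3.14], [-2.87, 2.87]. Speed limits (rad/s): [2.22, 2.22, 2.79, 3.14, 3.14, 3.14].

INTERFACE

Orientations are given as a 3x3 rotation matrix whose columns are the frame's x, y, z axes.
In Python, from cell import robot gives the robot as it stands. The module is installed in compiled form; this text tells all that it offers.
- The arm moves only by the shell command python3 -m jog 'ROWS' [FORCE]. ROWS is JSON, a list of rows, each an object with "claw": the opening, from 0 (shut) to 1 (fully open); "dp": the shift along the tool's x, y, z in cm, a list of three; "rotation": the turn, a rotation vector about the tool's x, y, z in rad, a list of three. In form: [{"claw": claw, "dp": [tx, ty, tz], "rotation": [rx, ry, rz]}, ...]. A call has exactly 5 rows; each row shifts and turns the commanded pose from where the row before left it, along the tool's axes as they then stand; what a row does not reach is not made up. A row lasts 1/8 s, in which the tool goes at most 62.5 mm and 10.7 degrees, less where a joint would pass 70% of its speed; a pose out of reach is approached as far as the arm can. A call is refused whole if a number of a shift passes 6.25 or a number of a turn 0.188, either way. A call with a gripper value outside its range is refused whole. The fingers move at their own pace and stop on an object; FORCE is the grip in N (left out, the last holds). Time passes only in rows, so rows that do not move let the fingers close, or fill a call up. It gives the time, the measured TCP pose, the force, the opening and the grip force at its end, in the units of the state.
- robot.read_state(): the state, without advancing time (a new reading comes with each control period).
- robot.snapshot(name): name is "scene" or "side" or "wrist"; returns a dict with "image" (420x560x3 uint8, red, green, blue), "vfov" (degrees; the focal length in pixels is half the picture's height over the tangent of half this angle, whatever the lens; pixels are square), "cx", "cy" (the principal point, pixels), "distortion" ([k1, k2, p1, p2, k3] as OpenCV has them; the pictures are not rectified), "T" (4x4, takes a point from camera to world coordinates). Camera axes: x right, y up, looking along -z (the intrinsics and any distortion apply to the point x, -y, -z); pixel columns grow to the right and rows downward; lengths in m; the calibration is good to about 2 mm. A picture is of the moment at which its call begins. There is no depth.
- robot.finish_job(): hands the job in; it is judged then, once.
The state is a dict: "time_s": time; "joints": joint angles; "joint_velocities": joint speeds; "tau": joint torques, N m; "position": TCP position; "eef_rot": TCP orientation; "contact_force": force on the tool from outside, world axes, zero at the start; "wrist_torque": the same for the moment, N m; "gripper_width": finger opening in m; "grip_force": force on a finger pad.
Only numpy, scipy, OpenCV 4.12 (cv2) and the standard library are available. Lean on these libraries where they do the work, as an engineer would, in place of code of your own. Each camera call takes 0.05 s, during which the arm holds its last target. There are 200 camera calls.

TASK

The steel dipper on the bench scale holds five heatsinks that have just been weighed: pick it up, tip all five out of it into the blue bin, then stand the empty dipper upright on the middle of the scale's pan again. Set the dipper down, do not let it fall, and leave the hard drive, the case fan and the screwdriver where they lie.

Things in the scene. Friction and masses are not known exactly. Their poses are not given: they have to be found in the camera images.
- pot: Steel dipper, 0.26 kg: round bowl, 108 mm across at the foot, 156 mm at the rim, 85 mm high, wall 3 mm leaning out 16 deg, inner floor 4 mm up. Handle on its -y side. Origin: centre under the foot, z out of the mouth. Starts upright on the scale's pan, handle to the robot's near right. Heatsinks slide on a 20 deg slope: all leave over the +y rim when it is tipped +y side down 95 to 110 deg
- pot_grip (a point): Middle of the dipper's black handle grip, at (0, -122, 114) mm in the dipper's frame (axes as pot). The grip is a flat bar rising outwards at 45 deg, along (0, -1, 1) of that frame: 85 mm long, 28 mm wide (along x), 14 mm thick between its flat faces, which look along (0, 1, 1) and (0, -1, -1). 27 mm of steel strip joins it to the bowl
- pot_lip (a point): Point of the dipper's rim farthest from the handle, at (0, 78, 85) mm in the dipper's frame: the heatsinks pour out here
- scale: Bench scale, fixed: grey housing 205 x 205 mm with a console 30 to 50 mm high that reaches 180 mm from its centre towards the robot (-x), and a square stainless pan 200 x 200 mm on top. Origin on the bench under the pan's centre, z up
- scale_pan (a point): Centre of the pan's top face, 70 mm above the bench; axes as the scale. The pan's edges lie 100 mm away along x and y
- blue_bin: Blue picking bin for aluminium, fixed: 235 (x) by 160 (y) by 120 mm high, inside 227 x 152, floor 5 mm. Its front (-x) is only 60 mm high; the sides slope up from there to full height 40 mm before the middle. Origin on the bench under its middle, z up. Two larger heatsinks (60 x 60 x 28 mm) lie at its back (+x). It may stand on either side of the orange bin
- orange_bin: Orange bin of the same shape and size (origin likewise) with copper coils in it: not for heatsinks
- sink1: finned aluminium heatsink, 32 x 32 x 22 mm, about 30 g; origin in its middle, z out of its finned side. Starts in the dipper.
- sink2: finned aluminium heatsink, 32 x 32 x 22 mm, about 30 g; origin in its middle, z out of its finned side. Starts in the dipper.
- sink3: finned aluminium heatsink, 32 x 32 x 22 mm, about 30 g; origin in its middle, z out of its finned side. Starts in the dipper.
- sink4: finned aluminium heatsink, 32 x 32 x 22 mm, about 30 g; origin in its middle, z out of its finned side. Starts in the dipper.
- sink5: finned aluminium heatsink, 32 x 32 x 22 mm, about 30 g; origin in its middle, z out of its finned side. Starts in the dipper, on top of the other four.
- drive: Hard drive, 147 x 102 x 26 mm, lying on the bench beyond the scale; origin at the centre of its underside
- fan: Black computer case fan, 92 x 92 x 25 mm, on the bench beyond the bins; origin at the centre of its underside
- driver: Yellow screwdriver, 210 mm long, lying on the bench near the robot; origin under its middle, x towards its tip

How it is judged:
By the outcome, as a careful person would: the job done as asked, in the order asked, and still so for the second after the job is handed in, with the robot touching nothing.
It also fails if it takes over 51 s, if anything falls off the work surface, if the arm or the gripper's body presses on something with over 40 N, if the wrist force passes 120 N, or if a joint passes its speed limit or range.

## Working session

There is one attempt and no reset: what is moved stays moved. The work goes in short steps, Python scripts to look and compute and a shell command to move; the robot and the scene stay as the last step left them, time stands still between calls to the robot, and variables do not carry over. Pictures are saved under pics/ and viewed, at most 10 in all, crops included, and the job is handed in when it is done.

```bash
mkdir -p pics; cat > h.py <<'E'
import numpy as np, cv2
from cell import robot
def K(s):
    f=s["image"].shape[0]/2/np.tan(np.radians(s["vfov"])/2)
    return np.array([[f,0,s["cx"]],[0,f,s["cy"]],[0,0,1]])
def ray(s,uv):
    p=cv2.undistortPoints(np.array(uv,float).reshape(-1,1,2),K(s),np.array(s["distortion"],float)).reshape(-1,2)
    T=np.array(s["T"]); d=np.c_[p[:,0],-p[:,1],-np.ones(len(p))]@T[:3,:3].T
    return T[:3,3],d
def onplane(s,uv,z):
    o,d=ray(s,uv); return o+d*((z-o[2])/d[:,2])[:,None]
def proj(s,P):
    T=np.array(s["T"]); c=(np.atleast_2d(P)-T[:3,3])@T[:3,:3]
    c=c*[1,-1,-1]
    return cv2.projectPoints(c,np.zeros(3),np.zeros(3),K(s),np.array(s["distortion"],float))[0].reshape(-1,2)
E
python3 - <<'E'
from h import *
import pickle
d={}
for n in ["scene","side"]:
    s=robot.snapshot(n); d[n]=s; cv2.imwrite(f"pics/{n}0.png",s["image"][:,:,::-1])
    print(n,s["vfov"],np.round(s["T"],3).tolist(),s["distortion"])
pickle.dump(d,open("s0.pkl","wb"))
print(robot.read_state())
E
```

```text
scene 56.08074634957955 [[-0.663, -0.431, 0.611, 1.076], [0.748, -0.394, 0.534, 0.467], [0.01, 0.812, 0.584, 0.625], [0.0, 0.0, 0.0, 1.0]] [-0.09947603  0.          0.          0.          0.        ]
side 47.676178308283454 [[0.778, 0.477, -0.409, 0.03], [-0.628, 0.599, -0.497, -0.633], [0.008, 0.644, 0.765, 1.112], [0.0, 0.0, 0.0, 1.0]] [-0.09065067  0.          0.          0.          0.        ]
{'time_s': 0.1, 'joints': array([ 1.13139729e+00,  3.51212280e-01,  1.65237979e+00,  2.13825501e-05,
        1.13911601e+00, -8.46147524e-02]), 'joint_velocities': array([ 0.00087262, -0.00178899,  0.00047206,  0.00023331,  0.00171856,
       -0.00061476]), 'tau': array([-5.40334327e-05, -5.06840122e+01, -2.91873926e+01, -1.43848738e-04,
        2.79178777e-03,  1.63785137e-05]), 'position': array([0.19094459, 0.5155436 , 0.30338834]), 'eef_rot': array([[-9.37718307e-01,  3.47396222e-01, -4.92074581e-04],
       [ 3.47396552e-01,  9.37717779e-01, -1.00120947e-03],
       [ 1.13610696e-04, -1.10979746e-03, -9.99999378e-01]]), 'contact_force': array([ 0.19712765, -0.12998641,  0.84159266]), 'wrist_torque': array([ 0.00455414, -0.00249587,  0.00727837]), 'grip_force': 0.0, 'gripper_width': 0.08524076787388116}
```

View pics/scene0.png

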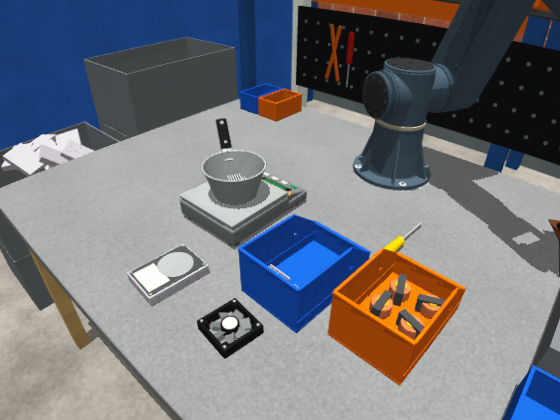

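View pics/side0.png

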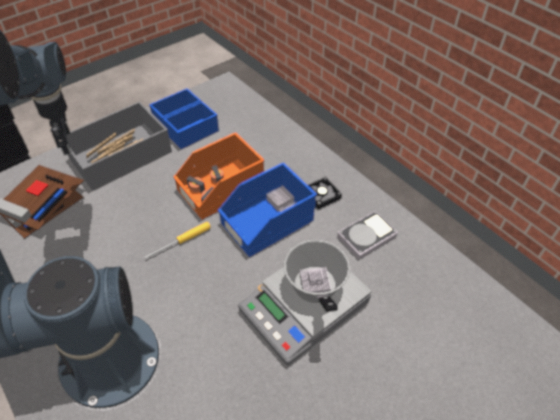

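The scene view shows the dipper on the scale at about (234,165) with its grip at (223,133), the blue bin next to it at (305,265) and the orange bin at (398,310). In the side view the rim is around (317,270), the grip end at (328,303) and the blue bin at (267,208). I'll enlarge these to pick exact edges.

```bash
python3 - <<'E'
import pickle
from h import *
d=pickle.load(open("s0.pkl","rb"))
a=d["scene"]["image"][100:340,170:390]; b=d["side"]["image"][155:365,205:405]
def up(i,x0,y0):
    i=cv2.resize(i,(400,600) if 0 else None,fx=1,fy=1) if 0 else cv2.resize(i,None,fx=2.0 if 0 else 1.0*2,fy=2,interpolation=cv2.INTER_CUBIC)
    for x in range(0,i.shape[1],40): cv2.putText(i,str(x0+x//2),(x,8),0,.3,(255,255,0),1); i[:6,x]=255
    for y in range(40,i.shape[0],40): cv2.putText(i,str(y0+y//2),(0,y+3),0,.3,(255,255,0),1)
    return i
A=up(a,170,100);B=up(b,205,155)
C=np.zeros((max(len(A),len(B)),800,3),np.uint8)
B=B[:,:360]
C[:len(A),:440]=A; C[:len(B),440:]=B
cv2.imwrite("pics/crop.png",C[:,:,::-1])
for n in d:
    s=d[n]; hsv=cv2.cvtColor(s["image"],cv2.COLOR_RGB2HSV)
    m=cv2.inRange(hsv,(105,150,60),(125,255,255))
    c=sorted(cv2.findContours(m,0,2)[0],key=cv2.contourArea)[::-1][:4]
    for k in c:
        print(n,cv2.contourArea(k),cv2.boundingRect(k),cv2.approxPolyDP(k,3,True).reshape(-1,2).tolist()[:14])
    m=cv2.inRange(hsv,(0,0,0),(180,255,45))
    nn,l,st,ce=cv2.connectedComponentsWithStats(m)
    for i in range(1,nn):
        if 40<st[i][4]<1500: print(n,"dark",st[i].tolist(),ce[i].round(1))
E
```

```text
scene 23721.0 (0, 0, 292, 150) [[0, 0], [0, 149], [83, 120], [99, 128], [83, 58], [181, 36], [236, 48], [241, 108], [257, 113], [258, 96], [290, 88], [291, 0]]
scene 9102.5 (238, 214, 132, 119) [[293, 214], [238, 249], [242, 290], [296, 332], [330, 302], [332, 289], [368, 258], [369, 251], [316, 221]]
scene 2132.5 (503, 365, 57, 55) [[559, 379], [532, 365], [503, 419], [559, 419]]
scene 540.0 (522, 16, 28, 31) [[529, 16], [522, 42], [542, 46], [549, 20]]
scene dark [455, 0, 41, 70, 526] [477.7  23.2]
scene dark [528, 0, 32, 21, 217] [550.2   9.8]
scene dark [383, 106, 14, 13, 60] [389.7 112.9]
scene dark [217, 119, 14, 29, 221] [223.3 134. ]
scene dark [197, 301, 67, 57, 1121] [229.5 329. ]
scene dark [221, 322, 18, 14, 72] [229.2 329.6]
side 5096.5 (219, 164, 97, 91) [[283, 164], [241, 184], [219, 210], [222, 221], [226, 220], [239, 234], [249, 254], [311, 219], [315, 193]]
side 2165.0 (151, 90, 66, 57) [[187, 90], [151, 105], [180, 146], [216, 129], [215, 114]]
side 139.5 (34, 190, 29, 29) [[62, 190], [34, 217]]
side 85.5 (290, 327, 13, 14) [[293, 327], [290, 332], [299, 340], [302, 335]]
side dark [0, 33, 20, 66, 834] [ 7.9 69.7]
side dark [58, 53, 7, 22, 77] [61.3 63.2]
side dark [37, 96, 32, 57, 643] [ 56. 118.]
side dark [0, 104, 29, 67, 1160] [  9.6 140.4]
side dark [39, 192, 27, 28, 87] [ 52.5 205.3]
side dark [317, 195, 23, 13, 72] [328.2 201.6]
side dark [120, 271, 12, 54, 282] [125.9 298.8]
side dark [320, 298, 16, 12, 78] [326.2 303.9]
```

View pics/crop.png

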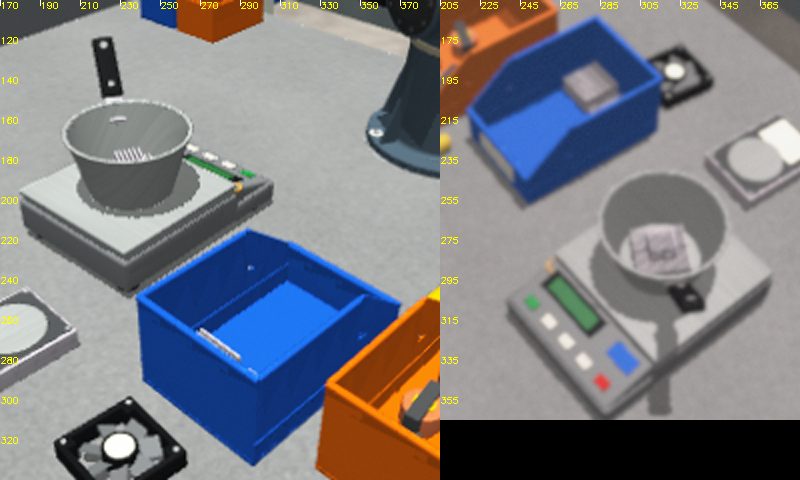

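The rim is clear in both crops, and so are the bin's back corners: scene (240,248) and (297,289), side (284,163) and (315,193). The grip shows at scene (223,134) and side (326,304).

```bash
python3 - <<'E'
import pickle
from h import *
from scipy.optimize import least_squares
d=pickle.load(open("s0.pkl","rb")); S,D=d["scene"],d["side"]
for n,s,uv in [("sc",S,[(201,165),(267.5,163),(237,150),(234,181.5)]),("si",D,[(285,266),(350,267.5),(317.5,240.5),(312.5,293.5)])]:
    p=onplane(s,uv,.155)[:,:2]
    r=least_squares(lambda q:np.hypot(*(p-q[:2]).T)-q[2],[.4,0,.08]); print(n,r.x.round(4),r.fun.round(4))
print("bin sc",onplane(S,[(240,248.5),(297.5,289)],.12).round(3).tolist())
print("bin si",onplane(D,[(284,163),(315.5,193)],.12).round(3).tolist())
print("bin base sc",onplane(S,[(242,290),(296,332)],0).round(3).tolist())
print("pan sc",onplane(S,[(180,196),(234,226)],.07).round(3).tolist(),"si",onplane(D,[(370.5,292.5)],.07).round(3).tolist())
def tri(u,v):
    A=[];b=[]
    for s,q in((S,u),(D,v)):
        o,dd=ray(s,[q]); dd=dd[0]/np.linalg.norm(dd[0]); M=np.eye(3)-np.outer(dd,dd); A.append(M);b.append(M@o)
    return np.linalg.lstsq(np.vstack(A),np.hstack(b),rcond=None)
x=tri((223.3,134),(326.2,303.9)); print("grip",x[0].round(4),x[1])
E
```

```text
sc [ 0.5096 -0.1835  0.0811] [ 0.001   0.0011 -0.0011 -0.001 ]
si [ 0.5092 -0.1851  0.0785] [ 0.0004  0.0003 -0.0003 -0.0004]
bin sc [[0.69, 0.024, 0.12], [0.697, 0.176, 0.12]]
bin si [[0.696, 0.175, 0.12], [0.689, 0.023, 0.12]]
bin base sc [[0.689, 0.021, 0.0], [0.696, 0.177, 0.0]]
pan sc [[0.615, -0.282, 0.07], [0.607, -0.087, 0.07]] si [[0.603, -0.29, 0.07]]
grip [ 0.4457 -0.2884  0.1834] [2.25414633e-05]
```

```bash
python3 -m jog '[{"claw":1,"dp":[-3.5,-5.1,0],"rotation":[0,0,0]},{"claw":1,"dp":[-3.5,-5.1,0],"rotation":[0,0,0]},{"claw":1,"dp":[-3.5,-5.1,0],"rotation":[0,0,0]},{"claw":1,"dp":[-3.5,-5.1,0],"rotation":[-0.05,-0.14,0]},{"claw":1,"dp":[-3.5,-5.1,0],"rotation":[-0.05,-0.14,0]}]'
cat > st.py <<'E'
from cell import robot; import json
s=robot.read_state()
r={k:s[k].round(5).tolist() for k in("joints","position","eef_rot")}
open("log.jsonl","a").write(json.dumps(r)+"\n"); print(s["time_s"],r)
E
python3 st.py
```

```text
time_s: 0.72
position: [0.2665, 0.214, 0.3061]
eef_rot: [[-0.895, 0.332, 0.297], [0.346, 0.938, -0.004], [-0.28, 0.099, -0.955]]
contact_force: [2.5, 0.1, -0.2]
gripper_width: 0.0851
grip_force: 0.0
0.725 {'joints': [0.64257, -0.1316, 2.22017, -0.24906, 0.8268, -0.42583], 'position': [0.26652, 0.21403, 0.30613], 'eef_rot': [[-0.89537, 0.3316, 0.29724], [0.34611, 0.93819, -0.00404], [-0.28021, 0.09926, -0.95479]]}
```

```bash
python3 -m jog '[{"claw":1,"dp":[-3,-4,0],"rotation":[-0.05,-0.14,0.1]},{"claw":1,"dp":[-3,-4,0],"rotation":[-0.05,-0.14,0.1]},{"claw":1,"dp":[0,0,0],"rotation":[0,0,0.1]},{"claw":1,"dp":[0,0,0],"rotation":[0,0,0]},{"claw":1,"dp":[0,0,0],"rotation":[0,0,0]}]'; python3 st.py
```

```text
time_s: 1.35
position: [0.2883, 0.1191, 0.3152]
eef_rot: [[-0.65, 0.516, 0.558], [0.603, 0.797, -0.036], [-0.463, 0.313, -0.829]]
contact_force: [0.3, -0.3, 0.2]
gripper_width: 0.0853
grip_force: 0.0
1.35 {'joints': [0.3956, -0.30651, 2.38566, -0.47596, 0.57129, -0.17811], 'position': [0.28827, 0.11915, 0.31517], 'eef_rot': [[-0.65006, 0.51615, 0.55768], [0.60253, 0.7973, -0.03559], [-0.46301, 0.31288, -0.82929]]}
```

```bash
cat > kin.py <<'E'
import numpy as np, json
from scipy.spatial.transform import Rotation as R
from scipy.optimize import least_squares
E=lambda a,q:R.from_euler(a,q).as_matrix()
def fk(j,k):
    a1,h,d,L2,e,L4,L6,l=k
    A=E('z',j[0]);B=A@E('y',j[1]);C=B@E('y',j[2]);D=C@E('z',j[3])@E('y',j[4])
    p=A@[a1,0,h]+B@[0,d,L2]+C@[e,0,L4]+D@[l,0,L6]
    return p,D@E('z',j[5])
L=[json.loads(x) for x in open("log.jsonl")]+[dict(joints=[1.131397,.351212,1.65238,0,1.139116,-.084615],position=[.190945,.515544,.303388],eef_rot=[[-.937718,.347396,-.0005],[.347397,.937718,-.001],[.0001,-.0011,-1]])]
K=least_squares(lambda k:np.r_[np.ravel([fk(x["joints"],k)[0]-x["position"] for x in L])*1000,.02*(k-[0,.35,.05,.4,0,.4,.2,0])/.1],[0,.35,.05,.4,0,.4,.2,0]).x
lo=np.array([-2.75,-.79,.01,-1.57,.07,-2.87]);hi=np.array([2.75,2.1,2.65,4.71,3.14,2.87])
def ik(p,Rm,seed=None):
    best=[]
    rng=np.random.default_rng(0)
    S=[seed] if seed is not None else [rng.uniform(lo,hi) for _ in range(60)]
    def f(j):
        a,b=fk(j,K); return np.r_[(a-p)*5,(b-Rm).ravel()]
    for s in S:
        r=least_squares(f,np.clip(s,lo+1e-3,hi-1e-3),bounds=(lo,hi))
        if r.cost<1e-5 and not any(np.abs(r.x-b).max()<.05 for b in best): best.append(r.x)
    return best
E
python3 - <<'E'
from kin import *
print(K.round(4))
for x in L: a,b=fk(x["joints"],K); print((a-x["position"]).round(4),np.abs(b-x["eef_rot"]).max().round(4))
E
```

```text
[1.000e-04 2.587e-01 4.650e-02 4.873e-01 4.080e-02 4.377e-01 1.923e-01
 0.000e+00]
[ 0. -0.  0.] 1.2843
[-0.  0. -0.] 1.3998
[-0.  0.  0.] 1.2851
```

```bash
python3 - <<'E'
from kin import *
for x in L: a,b=fk(x["joints"],K); print(R.from_matrix(b.T@np.array(x["eef_rot"])).as_rotvec().round(3))
for x in L: 
  j=list(x["joints"]); j[5]=0; a,b=fk(j,K); print(R.from_matrix(b.T@np.array(x["eef_rot"])).as_rotvec().round(3), x["joints"][5])
E
```

```text
[-0.    -0.     1.571]
[-0.     0.     1.571]
[-0.     0.     1.571]
[-0.    -0.     1.145] -0.42583
[-0.     0.     1.393] -0.17811
[-0.     0.     1.486] -0.084615
```

```bash
sed -i "s/return p,D@E('z',j\[5\])/return p,D@E('z',j[5]+np.pi\/2)/" kin.py
cat > plan.py <<'E'
from kin import *
PC=np.array([.5095,-.1845,.07]); PSI=np.arctan2(.852,.523)-np.pi/2
G=np.array([0,-.122,.114]); LIP=np.array([0,.078,.085]); s=2**-.5
def tool(al,sg):  # tool axes in pot frame
    z=np.cos(al)*np.array([1,0,0])+np.sin(al)*np.array([0,s,-s]); y=sg*np.array([0,s,s])
    return np.c_[np.cross(y,z),y,z]
def tcp(potp,potR,T,back=0): 
    Rt=potR@T; return potp+potR@G-(.054+back)*Rt[:,2],Rt
def potR(yaw,tip): return E('z',yaw)@E('x',-tip)
def pour(lip,yaw,tip):
    Rr=potR(yaw,tip); return lip-Rr@LIP,Rr
E
cat > srch.py <<'E'
from plan import *
mid=(lo+hi)/2
for al in (-20,0,20,45,70,90):
  for sg in (1,-1):
    T=tool(np.radians(al),sg)
    sols=ik(*tcp(PC,potR(PSI,0),T))
    for q0 in sols:
      for dy in (-30,0,30,60,90):
        yaw=PSI+np.radians(dy); u=E('z',yaw)[:,1]
        lip=np.array([.572,.1045,.135])-.02*u
        path=[]
        for t in np.linspace(0,1,5)[1:]: path.append((PC+[0,0,.2*t],potR(PSI,0)))
        p1,_=pour(lip,yaw,np.radians(105)); pe=pour(lip,yaw,0)[0]; 
        a=path[-1][0]; b=np.array([pe[0],pe[1],a[2]])
        for t in np.linspace(0,1,9)[1:]: path.append((a+(b-a)*t,potR(PSI+t*np.radians(dy),0)))
        for t in np.linspace(0,1,9)[1:]:
            path.append(pour(lip+[0,0,(1-t)*(b[2]+.085-lip[2])],yaw,np.radians(105)*t))
        q=q0;Q=[q0];ok=True
        for p in path:
            n=ik(*tcp(*p,T),seed=q)
            if not n or np.abs(n[0]-q).max()>.9: ok=False;break
            q=n[0];Q.append(q)
        Q=np.array(Q); m=np.minimum(Q-lo,hi-Q).min()
        if ok: print(al,sg,dy,"trav",np.abs(np.diff(Q,axis=0)).max(1).sum().round(2),"margin",m.round(2),"q0",q0.round(2),"end",Q[-1].round(2),"d",np.abs(np.diff(Q,axis=0)).max().round(2))
E
timeout 570 python3 srch.py
```

```text
-20 1 0 trav 3.16 margin 0.23 q0 [-0.55  0.92  2.33  3.4   1.92  2.42] end [0.42 0.53 2.1  3.81 1.34 0.18] d 0.23
-20 1 30 trav 2.77 margin 0.25 q0 [-0.55  0.92  2.33  3.4   1.92  2.42] end [0.15 0.46 2.28 3.01 1.34 0.55] d 0.26
-20 1 60 trav 3.53 margin 0.07 q0 [-0.55  0.92  2.33  3.4   1.92  2.42] end [-0.17  0.48  2.23  2.19  1.49  0.86] d 0.3
-20 -1 30 trav 2.77 margin 0.25 q0 [-0.55  0.92  2.33  3.4   1.92 -0.73] end [ 0.15  0.46  2.28  3.01  1.34 -2.59] d 0.26
-20 -1 60 trav 3.53 margin 0.25 q0 [-0.55  0.92  2.33  3.4   1.92 -0.73] end [-0.17  0.48  2.23  2.19  1.49 -2.28] d 0.3
-20 -1 90 trav 4.14 margin 0.25 q0 [-0.55  0.92  2.33  3.4   1.92 -0.73] end [-0.31  0.58  1.99  1.61  1.75 -2.06] d 0.33
0 1 0 trav 3.71 margin 0.18 q0 [-0.76  0.73  2.42  2.93  1.58  2.35] end [ 0.53  0.51  1.95  4.32  1.27 -0.1 ] d 0.31
0 1 30 trav 3.45 margin 0.16 q0 [-0.76  0.73  2.42  2.93  1.58  2.35] end [0.35 0.36 2.23 3.58 1.06 0.3 ] d 0.37
0 -1 30 trav 3.45 margin 0.03 q0 [-0.76  0.73  2.42  2.93  1.58 -0.79] end [ 0.35  0.36  2.23  3.58  1.06 -2.84] d 0.37
0 -1 60 trav 3.97 margin 0.21 q0 [-
[... 1913 characters left out ...]
in 0.52 q0 [-0.97  0.55  1.73  0.73  1.33 -2.35] end [ 0.51  0.66  1.29 -0.87  1.8  -0.96] d 0.23
90 1 60 trav 2.91 margin 0.49 q0 [-0.97  0.55  1.73  0.73  1.33 -2.35] end [ 0.58  0.43  1.68 -1.08  1.38 -1.06] d 0.29
90 -1 -30 trav 3.14 margin 0.1 q0 [-0.97  0.55  1.73  0.73  1.33  0.79] end [ 0.23  1.    0.65 -0.39  2.48  2.69] d 0.36
90 -1 0 trav 2.28 margin 0.51 q0 [-0.97  0.55  1.73  0.73  1.33  0.79] end [ 0.38  0.86  0.92 -0.68  2.18  2.35] d 0.24
90 -1 30 trav 2.29 margin 0.69 q0 [-0.97  0.55  1.73  0.73  1.33  0.79] end [ 0.51  0.66  1.29 -0.87  1.8   2.18] d 0.23
90 -1 60 trav 2.91 margin 0.49 q0 [-0.97  0.55  1.73  0.73  1.33  0.79] end [ 0.58  0.43  1.68 -1.08  1.38  2.08] d 0.29
```

```bash
cat > rows.py <<'E'
from plan import *
from cell import robot
def rows(p1,R1,n,p0=None,R0=None,q=None,show=True):
    st=robot.read_state()
    if p0 is None: p0,R0=st["position"],st["eef_rot"]
    if q is None: q=st["joints"]
    rv=R.from_matrix(R0.T@R1).as_rotvec()/n; Rc=R0; lim=np.array([2.22,2.22,2.79,3.14,3.14,3.14])*.7/8; mx=0
    for i in range(n):
        dp=Rc.T@(p1-p0)/n*100; Rc=Rc@R.from_rotvec(rv).as_matrix()
        s=ik(p0+(p1-p0)*(i+1)/n,Rc,seed=q)
        if not s: print("IK fail",i); s=[q]
        f=(np.abs(s[0]-q)/lim).max(); mx=max(mx,f); q=s[0]
        if show: print(dp.round(1).tolist(),rv.round(3).tolist(),round(f,2))
    print("maxfrac",mx.round(2),"q",q.round(2)); return p1,R1,q
E
cat > a.py <<'E'
from rows import *
T=tool(np.pi/2,-1); RG=potR(PSI,0)
pp,Rp=tcp(PC,RG,T,.10); print(pp.round(3),Rp.round(3))
m=np.array([.32,-.22,.38])
st=robot.read_state(); Rm=st["eef_rot"]@R.from_rotvec(.75*R.from_matrix(st["eef_rot"].T@Rp).as_rotvec()).as_matrix()
c=rows(m,Rm,10); rows(pp,Rp,5,*c)
E
python3 a.py
```

```text
[ 0.389 -0.381  0.293] [[ 0.852 -0.37   0.37 ]
 [-0.523 -0.603  0.603]
 [ 0.    -0.707 -0.707]]
[-2.5, -2.3, -0.2] [-0.057, -0.052, -0.215] 1.71
[-2.0, -2.8, -0.3] [-0.057, -0.052, -0.215] 2.79
[-1.4, -3.2, -0.4] [-0.057, -0.052, -0.215] 3.41
IK fail 3
[-0.7, -3.4, -0.5] [-0.057, -0.052, -0.215] 0.0
IK fail 4
[0.0, -3.4, -0.7] [-0.057, -0.052, -0.215] 0.0
IK fail 5
[0.7, -3.3, -0.9] [-0.057, -0.052, -0.215] 0.0
IK fail 6
[1.3, -3.0, -1.1] [-0.057, -0.052, -0.215] 0.0
IK fail 7
[1.9, -2.6, -1.4] [-0.057, -0.052, -0.215] 0.0
IK fail 8
[2.3, -2.1, -1.6] [-0.057, -0.052, -0.215] 0.0
IK fail 9
[2.6, -1.4, -1.8] [-0.057, -0.052, -0.215] 0.0
maxfrac 3.41 q [-0.28 -0.48  2.49  0.64  0.46 -2.35]
IK fail 0
[3.9, 0.1, 0.1] [-0.038, -0.035, -0.143] 0.0
IK fail 1
[3.9, 0.7, 0.0] [-0.038, -0.035, -0.143] 0.0
IK fail 2
[3.7, 1.2, -0.1] [-0.038, -0.035, -0.143] 0.0
IK fail 3
[3.5, 1.7, -0.2] [-0.038, -0.035, -0.143] 0.0
IK fail 4
[3.2, 2.2, -0.2] [-0.038, -0.035, -0.143] 0.0Traceback (most recent call last):
  File "a.py", line 6, in <module>
    c=rows(m,Rm,10); rows(pp,Rp,5,*c)
                     ~~~~^^^^^^^^^^^^
  File "rows.py", line 14, in rows
    print("maxfrac",mx.round(2),"q",q.round(2)); return p1,R1,q
                    ^^^^^^^^
AttributeError: 'int' object has no attribute 'round'
```

```bash
sed -i 's/,mx.round(2),/,round(float(mx),2),/' rows.py; cat >> rows.py <<'E'
def jrows(q1,n,q0=None):
    q0=robot.read_state()["joints"] if q0 is None else q0
    for i in range(n):
        a,A=fk(q0+(q1-q0)*i/n,K); b,B=fk(q0+(q1-q0)*(i+1)/n,K)
        rv=R.from_matrix(A.T@B).as_rotvec()
        print((A.T@(b-a)*100).round(1).tolist(),rv.round(3).tolist(),"->",b.round(3),"tip",(b+.073*B[:,2]).round(3),np.linalg.norm(rv).round(3))
E
cat > a.py <<'E'
from rows import *
T=tool(np.pi/2,-1); RG=potR(PSI,0)
qg=ik(*tcp(PC,RG,T,0),seed=np.array([-.97,.55,1.73,.73,1.33,.79]))[0]
qp=ik(*tcp(PC,RG,T,.10),seed=qg)[0]; print(qg.round(3),qp.round(3))
jrows(qp,15)
E
python3 a.py
```

```text
[-0.972  0.55   1.729  0.727  1.328  0.795] [-1.081  0.497  1.609  0.657  1.518  0.837]
[-2.7, -0.7, 1.4] [0.099, 0.021, 0.213] -> [0.309 0.097 0.314] tip [0.345 0.09  0.25 ] 0.236
[-2.7, -0.3, 1.3] [0.094, 0.021, 0.214] -> [0.328 0.073 0.312] tip [0.358 0.064 0.246] 0.235
[-2.8, 0.2, 1.2] [0.089, 0.022, 0.215] -> [0.346 0.049 0.31 ] tip [0.369 0.038 0.241] 0.233
[-2.7, 0.7, 1.1] [0.084, 0.025, 0.214] -> [0.361 0.023 0.307] tip [0.378 0.014 0.237] 0.232
[-2.6, 1.2, 0.9] [0.081, 0.028, 0.213] -> [ 0.375 -0.004  0.305] tip [ 0.387 -0.011  0.233] 0.229
[-2.5, 1.7, 0.7] [0.078, 0.033, 0.211] -> [ 0.388 -0.033  0.302] tip [ 0.395 -0.036  0.23 ] 0.227
[-2.3, 2.2, 0.5] [0.076, 0.038, 0.208] -> [ 0.399 -0.063  0.3  ] tip [ 0.402 -0.061  0.227] 0.224
[-2.1, 2.6, 0.2] [0.075, 0.043, 0.204] -> [ 0.408 -0.095  0.298] tip [ 0.41  -0.087  0.225] 0.222
[-1.8, 3.0, -0.2] [0.075, 0.049, 0.199] -> [ 0.416 -0.129  0.296] tip [ 0.417 -0.115  0.224] 0.218
[-1.5, 3.3, -0.6] [0.077, 0.054, 0.193] -> [ 0.421 -0.166  0.294] tip [ 0.423 -0.145  0.225] 0.215
[-1.1, 3.6, -1.0] [0.079, 0.059, 0.186] -> [ 0.423 -0.205  0.293] tip [ 0.428 -0.177  0.226] 0.21
[-0.7, 3.8, -1.5] [0.083, 0.064, 0.178] -> [ 0.422 -0.246  0.293] tip [ 0.43  -0.213  0.228] 0.206
[-0.4, 3.9, -2.0] [0.087, 0.067, 0.169] -> [ 0.416 -0.289  0.292] tip [ 0.43  -0.251  0.232] 0.201
[-0.0, 3.9, -2.6] [0.091, 0.07, 0.159] -> [ 0.405 -0.335  0.293] tip [ 0.425 -0.293  0.236] 0.196
[0.3, 3.8, -3.1] [0.096, 0.072, 0.148] -> [ 0.389 -0.381  0.293] tip [ 0.416 -0.337  0.241] 0.191
```

```bash
cat >> a.py <<'E'
print("VIA")
p,Rr=tcp(PC,RG,T,.10)
qv=ik(p+[-.02,.03,.11],Rr,seed=qp)[0]; print(qv.round(2))
jrows(qv,20)
E
python3 a.py | sed -n '/VIA/,$p'
```

```text
VIA
[-1.09  0.32  1.59  0.66  1.68  0.95]
[-2.1, -0.6, 0.7] [0.075, 0.012, 0.168] -> [0.303 0.102 0.317] tip [0.34  0.095 0.254] 0.184
[-2.1, -0.3, 0.7] [0.071, 0.012, 0.168] -> [0.316 0.083 0.319] tip [0.349 0.075 0.254] 0.183
[-2.1, -0.0, 0.6] [0.068, 0.013, 0.168] -> [0.329 0.065 0.321] tip [0.357 0.055 0.254] 0.182
[-2.1, 0.3, 0.5] [0.065, 0.014, 0.168] -> [0.339 0.046 0.322] tip [0.363 0.036 0.254] 0.18
[-2.0, 0.6, 0.4] [0.063, 0.016, 0.167] -> [0.349 0.028 0.324] tip [0.369 0.018 0.254] 0.179
[-1.9, 0.8, 0.3] [0.061, 0.018, 0.165] -> [0.359 0.008 0.326] tip [ 0.374 -0.     0.255] 0.177
[-1.8, 1.1, 0.2] [0.059, 0.021, 0.164] -> [ 0.367 -0.011  0.328] tip [ 0.378 -0.017  0.257] 0.175
[-1.7, 1.4, 0.0] [0.058, 0.023, 0.162] -> [ 0.375 -0.031  0.331] tip [ 0.383 -0.034  0.259] 0.173
[-1.5, 1.6, -0.1] [0.057, 0.026, 0.159] -> [ 0.382 -0.052  0.334] tip [ 0.387 -0.051  0.261] 0.171
[-1.4, 1.8, -0.3] [0.056, 0.029, 0.156] -> [ 0.388 -0.074  0.338] tip [ 0.392 -0.069  0.265] 0.168
[-1.2, 2.0, -0.5] [0.057, 0.032, 0.152] -> [ 0.394 -0.096  0.342] tip [ 0.396 -0.087  0.27 ] 0.166
[-1.0, 2
[... 175 characters left out ...]
  0.282] 0.16
[-0.6, 2.3, -1.2] [0.06, 0.04, 0.139] -> [ 0.403 -0.171  0.358] tip [ 0.408 -0.147  0.289] 0.157
[-0.4, 2.3, -1.5] [0.062, 0.042, 0.134] -> [ 0.404 -0.198  0.364] tip [ 0.411 -0.17   0.297] 0.153
[-0.2, 2.3, -1.8] [0.064, 0.044, 0.128] -> [ 0.402 -0.227  0.371] tip [ 0.412 -0.194  0.306] 0.149
[-0.1, 2.3, -2.0] [0.066, 0.045, 0.122] -> [ 0.398 -0.257  0.378] tip [ 0.412 -0.22   0.317] 0.146
[0.1, 2.3, -2.3] [0.068, 0.046, 0.115] -> [ 0.391 -0.288  0.386] tip [ 0.409 -0.248  0.327] 0.141
[0.2, 2.2, -2.6] [0.07, 0.046, 0.108] -> [ 0.382 -0.319  0.394] tip [ 0.404 -0.277  0.339] 0.137
[0.3, 2.1, -2.9] [0.073, 0.045, 0.101] -> [ 0.369 -0.351  0.403] tip [ 0.396 -0.307  0.351] 0.133
```

```bash
python3 -m jog '[{"claw":1,"dp":[-2.1,-0.6,0.6],"rotation":[0.075,0.012,0.168]},{"claw":1,"dp":[-2.1,-0.3,0.6],"rotation":[0.071,0.012,0.168]},{"claw":1,"dp":[-2.1,0,0.5],"rotation":[0.068,0.013,0.168]},{"claw":1,"dp":[-2.1,0.3,0.4],"rotation":[0.065,0.014,0.168]},{"claw":1,"dp":[-2,0.6,0.3],"rotation":[0.063,0.016,0.167]}]'
python3 -m jog '[{"claw":1,"dp":[-1.9,0.8,0.2],"rotation":[0.061,0.018,0.165]},{"claw":1,"dp":[-1.8,1.1,0.1],"rotation":[0.059,0.021,0.164]},{"claw":1,"dp":[-1.7,1.4,0],"rotation":[0.058,0.023,0.162]},{"claw":1,"dp":[-1.5,1.6,-0.1],"rotation":[0.057,0.026,0.159]},{"claw":1,"dp":[-1.4,1.8,-0.3],"rotation":[0.056,0.029,0.156]}]'
python3 st.py; python3 a.py | sed -n '/VIA/,$p'|tail -3
```

```text
time_s: 1.98
position: [0.3472, 0.0281, 0.3288]
eef_rot: [[-0.005, 0.965, 0.263], [0.99, 0.042, -0.135], [-0.142, 0.259, -0.955]]
contact_force: [0.3, 0.9, -0.4]
gripper_width: 0.0852
grip_force: 0.0
time_s: 2.6
position: [0.3855, -0.0727, 0.3435]
eef_rot: [[0.699, 0.713, 0.05], [0.71, -0.701, 0.072], [0.086, -0.014, -0.996]]
contact_force: [-0.4, 0.3, 0.9]
gripper_width: 0.0853
grip_force: 0.0
2.6 {'joints': [-0.34692, -0.0061, 1.98445, 0.09309, 1.14174, 0.39208], 'position': [0.38554, -0.07266, 0.34353], 'eef_rot': [[0.69884, 0.71349, 0.05043], [0.71003, -0.70052, 0.07166], [0.08645, -0.01427, -0.99615]]}
[0.2, 1.1, -1.3] [0.035, 0.023, 0.053] -> [ 0.381 -0.319  0.395] tip [ 0.404 -0.277  0.34 ] 0.068
[0.2, 1.0, -1.4] [0.036, 0.023, 0.052] -> [ 0.375 -0.335  0.399] tip [ 0.4   -0.292  0.345] 0.067
[0.2, 1.0, -1.5] [0.036, 0.023, 0.05] -> [ 0.369 -0.351  0.403] tip [ 0.396 -0.307  0.351] 0.066
```

```bash
python3 -m jog '[{"claw":1,"dp":[-1.2,2,-0.5],"rotation":[0.057,0.032,0.152]},{"claw":1,"dp":[-1,2.1,-0.8],"rotation":[0.057,0.035,0.148]},{"claw":1,"dp":[-0.8,2.2,-1],"rotation":[0.058,0.038,0.144]},{"claw":1,"dp":[-0.6,2.3,-1.2],"rotation":[0.06,0.04,0.139]},{"claw":1,"dp":[-0.4,2.3,-1.5],"rotation":[0.062,0.042,0.134]}]'
python3 -m jog '[{"claw":1,"dp":[-0.2,2.3,-1.8],"rotation":[0.064,0.044,0.128]},{"claw":1,"dp":[-0.1,2.3,-2],"rotation":[0.066,0.045,0.122]},{"claw":1,"dp":[0.1,2.3,-2.3],"rotation":[0.068,0.046,0.115]},{"claw":1,"dp":[0.2,2.2,-2.6],"rotation":[0.07,0.046,0.108]},{"claw":1,"dp":[0.3,2.1,-2.9],"rotation":[0.073,0.045,0.101]}]'
python3 st.py; python3 - <<'E'
from rows import *
p,Rr=tcp(PC,potR(PSI,0),tool(np.pi/2,-1),.10)
rows(p,Rr,5)
E
```

```text
time_s: 3.22
position: [0.401, -0.1971, 0.3694]
eef_rot: [[0.99, 0.096, 0.099], [0.05, -0.917, 0.396], [0.129, -0.387, -0.913]]
contact_force: [0.6, 0.6, -0.3]
gripper_width: 0.0857
grip_force: 0.0
time_s: 3.85
position: [0.3664, -0.3506, 0.4075]
eef_rot: [[0.851, -0.37, 0.372], [-0.525, -0.599, 0.605], [-0.001, -0.71, -0.704]]
contact_force: [-0.3, 0.4, 0.7]
gripper_width: 0.0858
grip_force: 0.0
3.85 {'joints': [-1.09184, 0.31059, 1.5887, 0.66009, 1.6896, 0.95849], 'position': [0.36637, -0.35056, 0.4075], 'eef_rot': [[0.85117, -0.37027, 0.37203], [-0.52489, -0.59898, 0.60474], [-0.00108, -0.71002, -0.70419]]}
[0.7, 1.8, 1.4] [-0.001, -0.0, -0.0] 0.18
[0.7, 1.8, 1.4] [-0.001, -0.0, -0.0] 0.18
[0.7, 1.8, 1.4] [-0.001, -0.0, -0.0] 0.19
[0.7, 1.8, 1.4] [-0.001, -0.0, -0.0] 0.2
[0.7, 1.8, 1.4] [-0.001, -0.0, -0.0] 0.21
maxfrac 0.21 q [-1.08  0.5   1.61  0.66  1.52  0.84]
```

```bash
python3 -m jog '[{"claw":1,"dp":[1.2,3,2.3],"rotation":[0,0,0]},{"claw":1,"dp":[1.2,3,2.3],"rotation":[0,0,0]},{"claw":1,"dp":[1.1,3,2.4],"rotation":[0,0,0]},{"claw":1,"dp":[0,0,0],"rotation":[0,0,0]},{"claw":1,"dp":[0,0,0],"rotation":[0,0,0]}]'
python3 - <<'E'
from h import *
from plan import *
s=robot.snapshot("wrist"); im=s["image"].copy()
W=lambda p:PC+potR(PSI,0)@np.array(p)
for p in [G,G+.0425*s_*np.array([0,-1,1]) if 0 else G+np.array([0,-.03,.03]),G+np.array([0,.03,-.03]),LIP]:
    u=proj(s,W(p))[0]; print(u.round(0)); cv2.drawMarker(im,tuple(int(v) for v in u),(255,0,0),0,12,1)
cv2.imwrite("pics/wr.png",im[:,:,::-1])
st=robot.read_state(); print(st["position"].round(4))
print((st["eef_rot"].T@(W(G)-st["position"])*100).round(2), R.from_matrix(st["eef_rot"].T@potR(PSI,0)@tool(np.pi/2,-1)).as_rotvec().round(3))
E
```

```text
time_s: 4.47
position: [0.3888, -0.3799, 0.2957]
eef_rot: [[0.852, -0.369, 0.371], [-0.523, -0.602, 0.603], [0.001, -0.708, -0.706]]
contact_force: [0.7, -0.5, 0.5]
gripper_width: 0.0854
grip_force: 0.0
[289. 212.]
[289. 237.]
[288. 194.]
[182. 163.]
[ 0.3888 -0.38    0.2961]
[ 0.04  0.31 15.55] [-0.    -0.002  0.001]
```

View pics/wr.png

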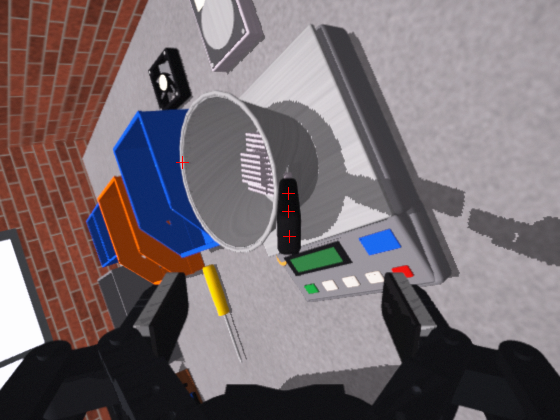

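The marks predicted from my measurement lie on the black grip, centred at (289,212), and the rim and lip also match. I'll advance and grip.

```bash
python3 -m jog '[{"claw":1,"dp":[0,0.3,3],"rotation":[0,0,0]},{"claw":1,"dp":[0,0,3],"rotation":[0,0,0]},{"claw":1,"dp":[0,0,2.5],"rotation":[0,0,0]},{"claw":1,"dp":[0,0,1.6],"rotation":[0,0,0]},{"claw":0.6,"dp":[0,0,0],"rotation":[0,0,0]}]' 90
python3 -m jog '[{"claw":0.1,"dp":[0,0,0],"rotation":[0,0,0]},{"claw":0,"dp":[0,0,0],"rotation":[0,0,0]},{"claw":0,"dp":[0,0,0],"rotation":[0,0,0]},{"claw":0,"dp":[0,0,0],"rotation":[0,0,0]},{"claw":0,"dp":[0,0,0],"rotation":[0,0,0]}]' 90
python3 - <<'E'
from rows import *
st=robot.read_state();p,Rr=tcp(PC,potR(PSI,0),tool(np.pi/2,-1))
print((Rr.T@(st["position"]-p)*1000).round(1),R.from_matrix(Rr.T@st["eef_rot"]).as_rotvec().round(3),st["gripper_width"])
E
```

```text
time_s: 5.15
position: [0.425, -0.3206, 0.2216]
eef_rot: [[0.852, -0.37, 0.371], [-0.524, -0.602, 0.603], [0.0, -0.708, -0.706]]
contact_force: [-0.2, 0.1, -0.4]
gripper_width: 0.0698
grip_force: 0.0
time_s: 5.78
position: [0.425, -0.3211, 0.2219]
eef_rot: [[0.851, -0.37, 0.372], [-0.525, -0.601, 0.603], [0.001, -0.708, -0.706]]
contact_force: [-1.4, 0.5, 5.9]
gripper_width: 0.0129
grip_force: 87.9
[-0.6  0.6 -0.1] [0.002 0.002 0.001] 0.012946299957646646
```

```bash
python3 -m jog '[{"claw":0,"dp":[0,-0.5,-0.5],"rotation":[0,0,0]},{"claw":0,"dp":[0,-1.2,-1.2],"rotation":[0,0,0]},{"claw":0,"dp":[0,-2,-2],"rotation":[0,0,0]},{"claw":0,"dp":[0,-2.5,-2.5],"rotation":[0,0,0]},{"claw":0,"dp":[0,-2,-2],"rotation":[0,0,0]}]'
cat > b.py <<'E'
from rows import *
T=tool(np.pi/2,-1); yaw=PSI+np.radians(30); u=E('z',yaw)[:,1]
lip=np.array([.572,.1045,.14])-.02*u
pe,_=pour(lip,yaw,0); pe[2]=.07+.22
c=rows(*tcp(pe,potR(yaw,0),T),10)
print("tip")
for t,z in((.5,.22),(1,.14)):
    l=lip.copy(); l[2]=z+(0.03 if t<1 else 0)
    c=rows(*tcp(*pour(l,yaw,np.radians(104)*t),T),5,*c)
E
python3 b.py
python3 - <<'E'
from h import *
import pickle
s={n:robot.snapshot(n) for n in("scene","side")}; pickle.dump(s,open("s1.pkl","wb"))
a=cv2.resize(s["scene"]["image"][90:300,150:350],None,fx=2,fy=2); b=cv2.resize(s["side"]["image"][180:390,220:420],None,fx=2,fy=2)
cv2.imwrite("pics/lift.png",np.hstack([a,b])[:,:,::-1])
E
```

```text
time_s: 6.4
position: [0.4246, -0.3211, 0.3393]
eef_rot: [[0.851, -0.371, 0.371], [-0.525, -0.602, 0.602], [0.001, -0.707, -0.707]]
contact_force: [0.6, -0.9, -5.0]
gripper_width: 0.013
grip_force: 88.0
[0.3, -2.3, 0.8] [0.0, -0.037, -0.037] 0.22
[0.4, -2.2, 0.8] [0.0, -0.037, -0.037] 0.22
[0.5, -2.2, 0.8] [0.0, -0.037, -0.037] 0.22
[0.7, -2.2, 0.7] [0.0, -0.037, -0.037] 0.22
[0.8, -2.2, 0.7] [0.0, -0.037, -0.037] 0.22
[0.9, -2.1, 0.7] [0.0, -0.037, -0.037] 0.22
[1.0, -2.1, 0.7] [0.0, -0.037, -0.037] 0.22
[1.1, -2.1, 0.6] [0.0, -0.037, -0.037] 0.21
[1.2, -2.0, 0.6] [0.0, -0.037, -0.037] 0.21
[1.3, -2.0, 0.5] [0.0, -0.037, -0.037] 0.21
maxfrac 0.22 q [-0.55  0.44  1.32  0.68  1.79  1.06]
tip
[-0.0, -2.6, 1.5] [-0.182, 0.0, -0.0] 0.49
[-0.0, -2.8, 1.0] [-0.182, 0.0, -0.0] 0.54
[-0.0, -2.9, 0.5] [-0.182, 0.0, -0.0] 0.59
[-0.0, -3.0, -0.0] [-0.182, 0.0, -0.0] 0.63
[-0.0, -2.9, -0.6] [-0.182, 0.0, -0.0] 0.66
maxfrac 0.66 q [-0.06  0.27  1.34 -0.12  1.53  1.55]
[-0.0, -4.6, 1.9] [-0.182, 0.0, -0.0] 0.7
[-0.0, -4.9, 1.1] [-0.182, 0.0, -0.0] 0.65
[-0.0, -5.0, 0.2] [-0.182, 0.0, -0.0] 0.59
[0.0, -4.9, -0.7] [-0.182, 0.0, -0.0] 0.51
[0.0, -4.7, -1.6] [-0.182, 0.0, -0.0] 0.57
maxfrac 0.7 q [ 0.5   0.64  1.29 -0.86  1.79  2.17]
```

View pics/lift.png

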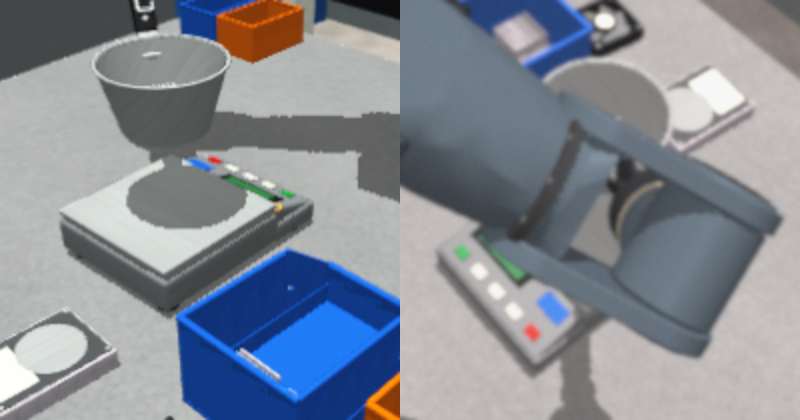

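Both views show the dipper hanging upright, 117 mm higher, at scene (231,137). The pan is clear, with corners at about scene (181,197), (231,228), (290,195) and (232,168). Next I'll carry it to the bin.

```bash
python3 -m jog '[{"claw":0,"dp":[0.3,-2.3,0.8],"rotation":[0,-0.037,-0.037]},{"claw":0,"dp":[0.4,-2.2,0.8],"rotation":[0,-0.037,-0.037]},{"claw":0,"dp":[0.5,-2.2,0.8],"rotation":[0,-0.037,-0.037]},{"claw":0,"dp":[0.7,-2.2,0.7],"rotation":[0,-0.037,-0.037]},{"claw":0,"dp":[0.8,-2.2,0.7],"rotation":[0,-0.037,-0.037]}]'
python3 -m jog '[{"claw":0,"dp":[0.9,-2.1,0.7],"rotation":[0,-0.037,-0.037]},{"claw":0,"dp":[1,-2.1,0.7],"rotation":[0,-0.037,-0.037]},{"claw":0,"dp":[1.1,-2.1,0.6],"rotation":[0,-0.037,-0.037]},{"claw":0,"dp":[1.2,-2,0.6],"rotation":[0,-0.037,-0.037]},{"claw":0,"dp":[1.3,-2,0.5],"rotation":[0,-0.037,-0.037]}]'
python3 - <<'E'
from rows import *
import pickle; import h
s=pickle.load(open("s1.pkl","rb"))["scene"]
P=h.onplane(s,[(181,197),(231.5,228),(290.5,195),(232.5,168)],.07); print(P.round(3).tolist(),P.mean(0).round(4))
T=tool(np.pi/2,-1); yaw=PSI+np.radians(30); u=E('z',yaw)[:,1]
lip=np.array([.572,.1045,.14])-.02*u
c=rows(*tcp(*pour(lip+[0,0,.035],yaw,np.radians(60)),T),8)
c=rows(*tcp(*pour(lip,yaw,np.radians(104)),T),7,*c)
E
```

```text
time_s: 7.12
position: [0.4951, -0.2369, 0.3881]
eef_rot: [[0.959, -0.202, 0.201], [-0.285, -0.677, 0.679], [-0.002, -0.708, -0.706]]
contact_force: [-0.2, -1.0, -3.7]
gripper_width: 0.0129
grip_force: 88.3
time_s: 7.75
position: [0.567, -0.1539, 0.4389]
eef_rot: [[1.0, -0.02, 0.018], [-0.027, -0.706, 0.708], [-0.002, -0.708, -0.706]]
contact_force: [-0.0, -0.8, -4.2]
gripper_width: 0.0131
grip_force: 88.3
[[0.616, -0.277, 0.07], [0.616, -0.086, 0.07], [0.42, -0.076, 0.07], [0.424, -0.29, 0.07]] [ 0.5188 -0.1821  0.07  ]
[-0.0, -1.4, 1.8] [-0.131, 0.0, -0.0] 0.35
[-0.0, -1.6, 1.6] [-0.131, 0.0, -0.0] 0.37
[-0.0, -1.8, 1.4] [-0.131, 0.0, -0.0] 0.4
[-0.0, -1.9, 1.1] [-0.131, 0.0, -0.0] 0.42
[-0.0, -2.1, 0.9] [-0.131, 0.0, -0.0] 0.45
[-0.0, -2.2, 0.6] [-0.131, 0.0, -0.0] 0.47
[-0.0, -2.2, 0.3] [-0.131, 0.0, -0.0] 0.48
[-0.0, -2.2, 0.0] [-0.131, 0.0, -0.0] 0.48
maxfrac 0.48 q [ 0.05  0.32  1.44 -0.26  1.41  1.69]
[-0.0, -2.8, 0.1] [-0.11, 0.0, -0.0] 0.41
[-0.0, -2.8, -0.2] [-0.11, 0.0, -0.0] 0.39
[-0.0, -2.7, -0.5] [-0.11, 0.0, -0.0] 0.37
[-0.0, -2.7, -0.8] [-0.11, 0.0, -0.0] 0.34
[-0.0, -2.6, -1.0] [-0.11, 0.0, -0.0] 0.31
[-0.0, -2.4, -1.3] [-0.11, 0.0, -0.0] 0.3
[-0.0, -2.3, -1.6] [-0.11, 0.0, -0.0] 0.32
maxfrac 0.41 q [ 0.5   0.64  1.29 -0.86  1.79  2.17]
```

```bash
python3 -m jog '[{"claw":0,"dp":[0,-1.4,1.8],"rotation":[-0.131,0,0]},{"claw":0,"dp":[0,-1.6,1.6],"rotation":[-0.131,0,0]},{"claw":0,"dp":[0,-1.8,1.4],"rotation":[-0.131,0,0]},{"claw":0,"dp":[0,-1.9,1.1],"rotation":[-0.131,0,0]},{"claw":0,"dp":[0,-2.1,0.9],"rotation":[-0.131,0,0]}]'
python3 -m jog '[{"claw":0,"dp":[0,-2.2,0.6],"rotation":[-0.131,0,0]},{"claw":0,"dp":[0,-2.2,0.3],"rotation":[-0.131,0,0]},{"claw":0,"dp":[0,-2.2,0],"rotation":[-0.131,0,0]},{"claw":0,"dp":[0,0,0],"rotation":[0,0,0]},{"claw":0,"dp":[0,0,0],"rotation":[0,0,0]}]'
python3 - <<'E'
from rows import *
T=tool(np.pi/2,-1); yaw=PSI+np.radians(30); u=E('z',yaw)[:,1]
lip=np.array([.572,.1045,.14])-.02*u
st=robot.read_state(); PR=st["eef_rot"]@T.T; g=st["position"]+.054*st["eef_rot"][:,2]; print("lip now",(g+PR@(LIP-G)).round(3),"tip",np.degrees(np.arccos(PR[2,2])))
c=rows(*tcp(*pour(lip,yaw,np.radians(104)),T),10)
E
```

```text
time_s: 8.38
position: [0.5696, -0.0417, 0.4238]
eef_rot: [[1.0, -0.029, 0.002], [-0.029, -0.991, 0.127], [-0.001, -0.127, -0.992]]
contact_force: [-0.1, -1.0, -5.7]
gripper_width: 0.0131
grip_force: 88.8
time_s: 9.0
position: [0.5717, 0.0237, 0.4154]
eef_rot: [[1.0, -0.028, -0.009], [-0.029, -0.966, -0.256], [-0.001, 0.256, -0.967]]
contact_force: [0.5, -0.0, -3.0]
gripper_width: 0.0127
grip_force: 88.8
lip now [0.573 0.085 0.176] tip 59.8611103546214
[-0.0, -1.9, 0.1] [-0.077, 0.0, -0.0] 0.29
[-0.0, -1.9, -0.0] [-0.077, 0.0, -0.0] 0.28
[-0.0, -1.9, -0.2] [-0.077, 0.0, -0.0] 0.27
[-0.0, -1.9, -0.3] [-0.077, 0.0, -0.0] 0.26
[-0.0, -1.9, -0.5] [-0.077, 0.0, -0.0] 0.24
[-0.0, -1.8, -0.6] [-0.077, 0.0, -0.0] 0.23
[-0.0, -1.8, -0.8] [-0.077, 0.0, -0.0] 0.22
[-0.0, -1.7, -0.9] [-0.077, 0.0, -0.0] 0.21
[-0.0, -1.6, -1.0] [-0.077, 0.0, -0.0] 0.22
[-0.0, -1.6, -1.1] [-0.077, 0.0, -0.0] 0.22
maxfrac 0.29 q [ 0.5   0.64  1.29 -0.86  1.79  2.17]
```

```bash
python3 -m jog '[{"claw":0,"dp":[0,-1.9,0.1],"rotation":[-0.077,0,0]},{"claw":0,"dp":[0,-1.9,0],"rotation":[-0.077,0,0]},{"claw":0,"dp":[0,-1.9,-0.2],"rotation":[-0.077,0,0]},{"claw":0,"dp":[0,-1.9,-0.3],"rotation":[-0.077,0,0]},{"claw":0,"dp":[0,-1.9,-0.5],"rotation":[-0.077,0,0]}]'
python3 -m jog '[{"claw":0,"dp":[0,-1.8,-0.6],"rotation":[-0.077,0,0]},{"claw":0,"dp":[0,-1.8,-0.8],"rotation":[-0.077,0,0]},{"claw":0,"dp":[0,-1.7,-0.9],"rotation":[-0.077,0,0]},{"claw":0,"dp":[0,-1.6,-1],"rotation":[-0.077,0,0]},{"claw":0,"dp":[0,-1.6,-1.1],"rotation":[-0.077,0,0]}]'
python3 -m jog '[{"claw":0,"dp":[0,0,0],"rotation":[0,0,0]},{"claw":0,"dp":[0,0,0],"rotation":[0,0,0]},{"claw":0,"dp":[0,0,0],"rotation":[0,0,0]},{"claw":0,"dp":[0,0,0],"rotation":[0,0,0]},{"claw":0,"dp":[0,0,0],"rotation":[0,0,0]}]'
python3 - <<'E'
from h import *
a,b=[robot.snapshot(n)["image"] for n in("scene","side")]
a=cv2.resize(a[140:340,200:400],None,fx=2,fy=2); b=cv2.resize(b[80:280,180:380],None,fx=2,fy=2)
cv2.imwrite("pics/pour.png",np.hstack([a,b])[:,:,::-1])
E
```

```text
time_s: 9.62
position: [0.5747, 0.1142, 0.3853]
eef_rot: [[1.0, -0.025, -0.019], [-0.031, -0.798, -0.602], [-0.001, 0.602, -0.798]]
contact_force: [0.1, 0.6, -4.1]
gripper_width: 0.013
grip_force: 89.0
time_s: 10.25
position: [0.5777, 0.2053, 0.3548]
eef_rot: [[1.0, -0.015, -0.028], [-0.032, -0.514, -0.857], [-0.001, 0.858, -0.514]]
contact_force: [-0.1, -1.0, -2.4]
gripper_width: 0.0131
grip_force: 89.2
time_s: 10.88
position: [0.5772, 0.2059, 0.3554]
eef_rot: [[1.0, -0.016, -0.025], [-0.029, -0.514, -0.857], [0.001, 0.858, -0.514]]
contact_force: [0.7, 0.5, -3.3]
gripper_width: 0.0131
grip_force: 89.3
```

View pics/pour.png

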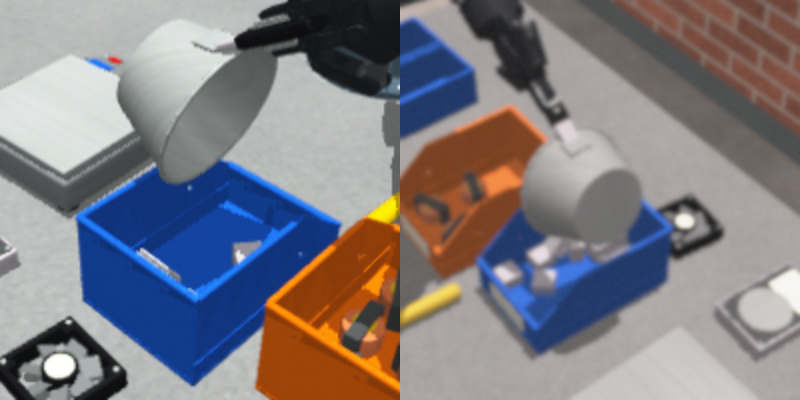

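In the side view at least four heatsinks lie in the blue bin, around (507,272), (540,275) and (590,250). The dipper still hides part of it. The wrist camera looks into the bowl, so I'll tip a little more and check there.

```bash
python3 -m jog '[{"claw":0,"dp":[0,-0.8,0],"rotation":[-0.06,0,0]},{"claw":0,"dp":[0,0,0],"rotation":[0,0,0]},{"claw":0,"dp":[0,0,0],"rotation":[0,0,0]},{"claw":0,"dp":[0,0,0],"rotation":[0,0,0]},{"claw":0,"dp":[0,0,0],"rotation":[0,0,0]}]'
python3 - <<'E'
from h import *
from plan import *
a=robot.snapshot("wrist")["image"]
cv2.imwrite("pics/w2.png",a[:,:,::-1])
E
python3 - <<'E'
from rows import *
T=tool(np.pi/2,-1); yaw=PSI+np.radians(30); u=E('z',yaw)[:,1]
lip=np.array([.572,.1045,.14])-.02*u
c=rows(*tcp(*pour(lip+[0,0,.05],yaw,np.radians(60)),T),5)
pe,_=pour(lip,yaw,0); pe[2]=.29
c=rows(*tcp(pe,potR(yaw,0),T),10,*c)
E
```

```text
time_s: 11.6
position: [0.5773, 0.2102, 0.3486]
eef_rot: [[1.0, -0.014, -0.025], [-0.029, -0.462, -0.887], [0.001, 0.887, -0.462]]
contact_force: [-0.5, -0.6, -2.7]
gripper_width: 0.0127
grip_force: 89.3
[-0.0, 3.2, 2.6] [0.166, 0.0, -0.0] 0.49
[-0.0, 3.5, 2.0] [0.166, 0.0, -0.0] 0.45
[-0.0, 3.8, 1.4] [0.166, 0.0, -0.0] 0.48
[-0.0, 4.0, 0.7] [0.166, 0.0, -0.0] 0.54
[-0.0, 4.1, 0.1] [0.166, 0.0, -0.0] 0.59
maxfrac 0.59 q [ 0.05  0.31  1.42 -0.26  1.44  1.68]
[0.0, 1.7, 0.3] [0.105, -0.0, 0.0] 0.38
[0.0, 1.8, 0.2] [0.105, -0.0, 0.0] 0.39
[0.0, 1.8, -0.0] [0.105, -0.0, 0.0] 0.38
[0.0, 1.8, -0.2] [0.105, -0.0, 0.0] 0.37
[0.0, 1.7, -0.4] [0.105, -0.0, 0.0] 0.36
[0.0, 1.7, -0.6] [0.105, -0.0, 0.0] 0.34
[0.0, 1.6, -0.8] [0.105, -0.0, 0.0] 0.32
[0.0, 1.5, -0.9] [0.105, -0.0, 0.0] 0.31
[0.0, 1.4, -1.1] [0.105, -0.0, 0.0] 0.29
[0.0, 1.3, -1.2] [0.105, -0.0, 0.0] 0.28
maxfrac 0.39 q [-0.55  0.44  1.32  0.68  1.79  1.06]
```

View pics/w2.png

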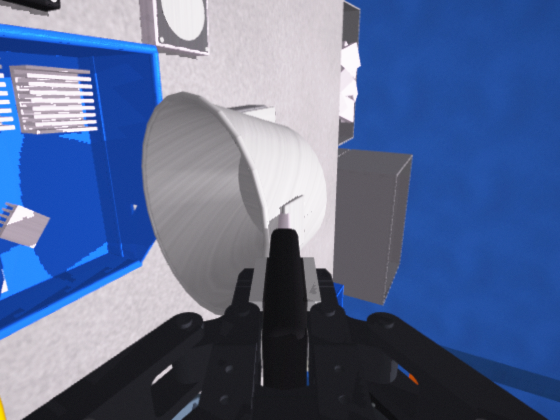

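The bowl at (210,200) looks empty, and heatsinks are visible in the blue bin at left. I'll bring the dipper upright and go back to the scale.

```bash
python3 -m jog '[{"claw":0,"dp":[0,3.2,2.6],"rotation":[0.166,0,0]},{"claw":0,"dp":[0,3.5,2],"rotation":[0.166,0,0]},{"claw":0,"dp":[0,3.8,1.4],"rotation":[0.166,0,0]},{"claw":0,"dp":[0,4,0.7],"rotation":[0.166,0,0]},{"claw":0,"dp":[0,4.1,0.1],"rotation":[0.166,0,0]}]'
python3 -m jog '[{"claw":0,"dp":[0,1.7,0.3],"rotation":[0.105,0,0]},{"claw":0,"dp":[0,1.8,0.2],"rotation":[0.105,0,0]},{"claw":0,"dp":[0,1.8,0],"rotation":[0.105,0,0]},{"claw":0,"dp":[0,1.8,-0.2],"rotation":[0.105,0,0]},{"claw":0,"dp":[0,1.7,-0.4],"rotation":[0.105,0,0]}]'
python3 -m jog '[{"claw":0,"dp":[0,1.7,-0.6],"rotation":[0.105,0,0]},{"claw":0,"dp":[0,1.6,-0.8],"rotation":[0.105,0,0]},{"claw":0,"dp":[0,1.5,-0.9],"rotation":[0.105,0,0]},{"claw":0,"dp":[0,1.4,-1.1],"rotation":[0.105,0,0]},{"claw":0,"dp":[0,1.3,-1.2],"rotation":[0.105,0,0]}]'
python3 - <<'E'
from h import *
import pickle
S={n:robot.snapshot(n) for n in("scene","side")}; pickle.dump(S,open("s2.pkl","wb"))
a,b=[S[n]["image"] for n in("scene","side")]
a=cv2.resize(a[120:340,170:370],None,fx=2,fy=2); b=cv2.resize(b[150:370,205:405],None,fx=2,fy=2)
cv2.imwrite("pics/after.png",np.hstack([a,b])[:,:,::-1])
E
```

```text
time_s: 12.28
position: [0.5714, 0.0224, 0.4304]
eef_rot: [[1.0, -0.028, -0.005], [-0.028, -0.967, -0.254], [0.002, 0.254, -0.967]]
contact_force: [0.1, 0.9, -2.6]
gripper_width: 0.0132
grip_force: 89.2
time_s: 12.9
position: [0.5689, -0.0661, 0.4351]
eef_rot: [[1.0, -0.028, 0.008], [-0.029, -0.964, 0.263], [0.0, -0.263, -0.965]]
contact_force: [0.6, 0.3, -3.0]
gripper_width: 0.0132
grip_force: 89.2
time_s: 13.52
position: [0.5664, -0.1547, 0.4419]
eef_rot: [[1.0, -0.02, 0.021], [-0.029, -0.703, 0.71], [0.0, -0.711, -0.704]]
contact_force: [0.8, -0.1, -3.0]
gripper_width: 0.0124
grip_force: 89.2
```

View pics/after.png

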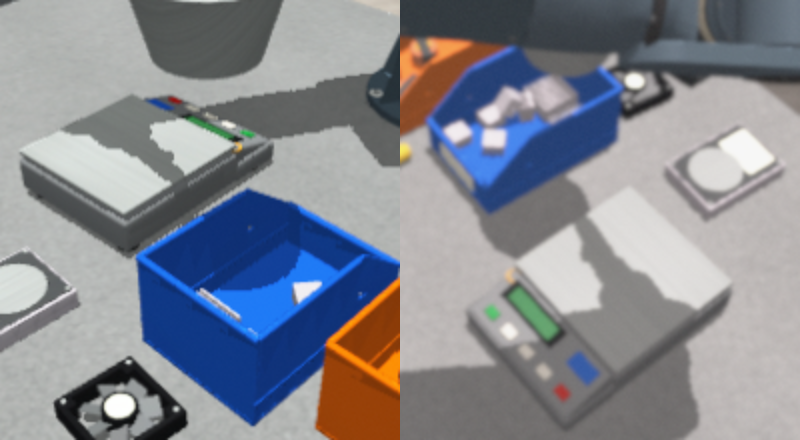

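The pan is empty and fully visible. The bin holds five small heatsinks, at side-crop (458,133), (494,140), (488,113), (510,100) and (527,107), plus the large ones. I'll measure the pan centre from its corners in both views.

```bash
python3 - <<'E'
from rows import *
import pickle,h
S=pickle.load(open("s2.pkl","rb"))
for n,c in(("side",[(370,293.5),(319,243.5),(261.5,281),(313.5,337.5)]),("scene",[(181,196.5),(233.5,226),(291.5,195),(237.5,167.5)])):
    P=h.onplane(S[n],c,.07)[:,:2]; d1,d2=P[2]-P[0],P[3]-P[1]
    print(n,P.round(3).tolist(),P.mean(0).round(4),"sides",[round(float(np.linalg.norm(P[i]-P[i-1])),3) for i in range(4)])
T=tool(np.pi/2,-1)
def G_(x,y,z,n,c=()): return rows(*tcp(np.array([x,y,z]),potR(PSI,0),T),n,*c)
c=G_(.511,-.1845,.15,10); c=G_(.511,-.1845,.07,5,c)
E
```

```text
side [[0.6, -0.292], [0.605, -0.092], [0.408, -0.09], [0.409, -0.293]] [ 0.5055 -0.1914] sides [0.192, 0.2, 0.196, 0.203]
scene [[0.614, -0.279], [0.608, -0.088], [0.418, -0.074], [0.412, -0.282]] [ 0.513  -0.1805] sides [0.202, 0.191, 0.19, 0.208]
[-1.3, 2.2, -0.2] [-0.0, 0.037, 0.036] 0.21
[-1.2, 2.2, -0.3] [-0.0, 0.037, 0.036] 0.21
[-1.2, 2.3, -0.3] [-0.0, 0.037, 0.036] 0.21
[-1.1, 2.3, -0.4] [-0.0, 0.037, 0.036] 0.21
[-1.0, 2.3, -0.4] [-0.0, 0.037, 0.036] 0.22
[-0.9, 2.4, -0.4] [-0.0, 0.037, 0.036] 0.22
[-0.8, 2.4, -0.5] [-0.0, 0.037, 0.036] 0.22
[-0.6, 2.4, -0.5] [-0.0, 0.037, 0.036] 0.22
[-0.5, 2.5, -0.5] [-0.0, 0.037, 0.036] 0.22
[-0.4, 2.5, -0.5] [-0.0, 0.037, 0.036] 0.22
maxfrac 0.22 q [-0.97  0.44  1.67  0.71  1.45  0.91]
[-0.0, 1.1, 1.1] [0.0, 0.0, 0.0] 0.1
[-0.0, 1.1, 1.1] [0.0, 0.0, 0.0] 0.11
[-0.0, 1.1, 1.1] [0.0, 0.0, 0.0] 0.11
[-0.0, 1.1, 1.1] [0.0, 0.0, 0.0] 0.12
[-0.0, 1.1, 1.1] [0.0, 0.0, 0.0] 0.12
maxfrac 0.12 q [-0.97  0.55  1.73  0.73  1.33  0.8 ]
```

```bash
python3 -m jog '[{"claw":0,"dp":[-1.3,2.2,-0.2],"rotation":[0,0.037,0.036]},{"claw":0,"dp":[-1.2,2.2,-0.3],"rotation":[0,0.037,0.036]},{"claw":0,"dp":[-1.2,2.3,-0.3],"rotation":[0,0.037,0.036]},{"claw":0,"dp":[-1.1,2.3,-0.4],"rotation":[0,0.037,0.036]},{"claw":0,"dp":[-1,2.3,-0.4],"rotation":[0,0.037,0.036]}]'
python3 -m jog '[{"claw":0,"dp":[-0.9,2.4,-0.4],"rotation":[0,0.037,0.036]},{"claw":0,"dp":[-0.8,2.4,-0.5],"rotation":[0,0.037,0.036]},{"claw":0,"dp":[-0.6,2.4,-0.5],"rotation":[0,0.037,0.036]},{"claw":0,"dp":[-0.5,2.5,-0.5],"rotation":[0,0.037,0.036]},{"claw":0,"dp":[-0.4,2.5,-0.5],"rotation":[0,0.037,0.036]}]'
python3 -m jog '[{"claw":0,"dp":[0,1,1],"rotation":[0,0,0]},{"claw":0,"dp":[0,1,1],"rotation":[0,0,0]},{"claw":0,"dp":[0,1,1],"rotation":[0,0,0]},{"claw":0,"dp":[0,0,0],"rotation":[0,0,0]},{"claw":0,"dp":[0,0,0],"rotation":[0,0,0]}]'
python3 - <<'E'
from rows import *
import h
# actual grip-relative offset at grasp: (-0.6,0.6,-0.1) mm in tool
T=tool(np.pi/2,-1); p,Rr=tcp(np.array([.509,-.1855,.07]),potR(PSI,0),T); p=p+Rr@[-.0006,.0006,-.0001]
rows(p,Rr,5); st=robot.read_state(); print("dz mm",(p-st["position"])*1000)
s=robot.snapshot("scene")
cv2=h.cv2; cv2.imwrite("pics/dn.png",cv2.resize(s["image"][90:300,150:350],None,fx=3,fy=2.8)[:,:,::-1])
E
```

```text
time_s: 14.25
position: [0.4966, -0.2365, 0.3725]
eef_rot: [[0.959, -0.198, 0.203], [-0.284, -0.678, 0.678], [0.003, -0.707, -0.707]]
contact_force: [0.3, 0.1, -2.6]
gripper_width: 0.0131
grip_force: 89.3
time_s: 14.88
position: [0.428, -0.3201, 0.3027]
eef_rot: [[0.855, -0.363, 0.371], [-0.519, -0.606, 0.603], [0.006, -0.708, -0.706]]
contact_force: [0.2, -0.3, -2.6]
gripper_width: 0.0132
grip_force: 89.3
time_s: 15.5
position: [0.429, -0.3199, 0.2608]
eef_rot: [[0.855, -0.361, 0.372], [-0.518, -0.604, 0.605], [0.006, -0.71, -0.704]]
contact_force: [0.4, -0.5, -2.0]
gripper_width: 0.013
grip_force: 89.4
[-0.1, 0.6, 0.5] [-0.001, 0.0, 0.002] 0.05
[-0.1, 0.6, 0.5] [-0.001, 0.0, 0.002] 0.05
[-0.1, 0.6, 0.5] [-0.001, 0.0, 0.002] 0.06
[-0.1, 0.6, 0.5] [-0.001, 0.0, 0.002] 0.06
[-0.1, 0.6, 0.5] [-0.001, 0.0, 0.002] 0.06
maxfrac 0.06 q [-0.97  0.55  1.73  0.73  1.33  0.79]
dz mm [ -4.55365966  -2.26196222 -38.92499414]
```

View pics/dn.png

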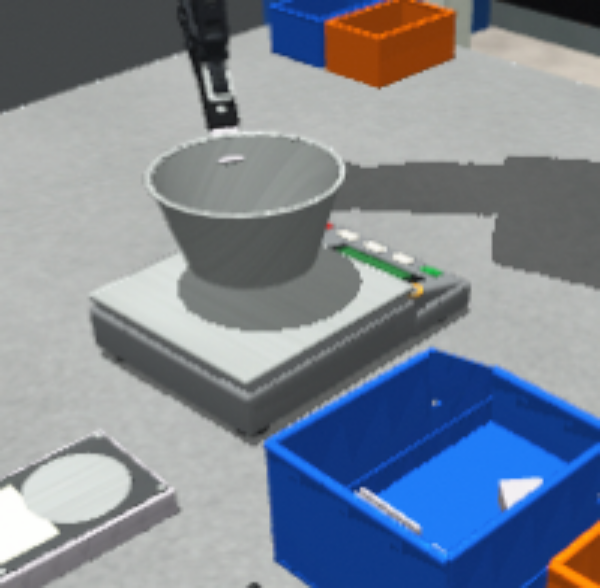

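The empty dipper hangs level just over the middle of the pan, foot at about (255,270). Lowering it slowly.

```bash
python3 -m jog '[{"claw":0,"dp":[-0.2,0.6,0.5],"rotation":[-0.003,0,0.004]},{"claw":0,"dp":[-0.2,0.6,0.5],"rotation":[-0.003,0,0.004]},{"claw":0,"dp":[-0.1,0.6,0.5],"rotation":[0,0,0.002]},{"claw":0,"dp":[0,0.6,0.5],"rotation":[0,0,0]},{"claw":0,"dp":[0,0.2,0.15],"rotation":[0,0,0]}]'
python3 -m jog '[{"claw":0,"dp":[0,0.08,0.07],"rotation":[0,0,0]},{"claw":0,"dp":[0,0.08,0.07],"rotation":[0,0,0]},{"claw":0,"dp":[0,0,0],"rotation":[0,0,0]},{"claw":0,"dp":[0,0,0],"rotation":[0,0,0]},{"claw":0,"dp":[0,0,0],"rotation":[0,0,0]}]'
python3 - <<'E'
from rows import *
T=tool(np.pi/2,-1); p,Rr=tcp(np.array([.509,-.1855,.07]),potR(PSI,0),T); p=p+Rr@[-.0006,.0006,-.0001]
st=robot.read_state(); print("mm left",(p-st["position"])*1000,R.from_matrix(st["eef_rot"].T@Rr).as_rotvec().round(4))
for i in range(4): print(robot.snapshot("side") and robot.read_state()["contact_force"].round(1))
E
```

```text
time_s: 16.18
position: [0.4227, -0.32, 0.2262]
eef_rot: [[0.851, -0.373, 0.369], [-0.525, -0.602, 0.602], [-0.002, -0.706, -0.708]]
contact_force: [-0.5, 0.3, -2.8]
gripper_width: 0.0132
grip_force: 89.3
time_s: 16.8
position: [0.4228, -0.3202, 0.2248]
eef_rot: [[0.851, -0.372, 0.37], [-0.525, -0.602, 0.602], [-0.001, -0.706, -0.708]]
contact_force: [-0.9, -0.6, -3.6]
gripper_width: 0.0126
grip_force: 89.3
mm left [ 1.66500153 -1.94254418 -2.99050136] [ 0.0014 -0.0002 -0.0022]
[ 0.2 -0.6 -3.1]
[-0.6  1.3 -3. ]
[-0.  -0.  -2.7]
[ 0.2 -0.2 -2.8]
```

```bash
python3 -m jog '[{"claw":0,"dp":[0.24,0.07,0.07],"rotation":[0,0,0]},{"claw":0,"dp":[0,0.07,0.07],"rotation":[0,0,0]},{"claw":0,"dp":[0,0.05,0.05],"rotation":[0,0,0]},{"claw":0,"dp":[0,0,0],"rotation":[0,0,0]},{"claw":0,"dp":[0,0,0],"rotation":[0,0,0]}]'
python3 - <<'E'
from rows import *
T=tool(np.pi/2,-1); p,Rr=tcp(np.array([.509,-.1855,.07]),potR(PSI,0),T); p=p+Rr@[-.0006,.0006,-.0001]
st=robot.read_state(); print("mm left",(p-st["position"])*1000)
for i in range(4): print(robot.snapshot("side") and robot.read_state()["contact_force"].round(1),robot.read_state()["wrist_torque"].round(2))
E
```

```text
time_s: 17.62
position: [0.425, -0.3216, 0.2227]
eef_rot: [[0.851, -0.372, 0.371], [-0.525, -0.602, 0.602], [-0.001, -0.707, -0.707]]
contact_force: [-1.4, -0.6, 4.1]
gripper_width: 0.0129
grip_force: 90.5
mm left [-0.56500162 -0.55831104 -0.87575148]
[-1.9 -0.5  5.1] [ 0.32 -0.4   0.13]
[-1.  -1.8  4.9] [ 0.27 -0.34  0.12]
[-2.5 -0.8  4.4] [ 0.3  -0.39  0.11]
[-1.6 -1.5  5.8] [ 0.33 -0.4   0.08]
```

The foot is on the pan, with about 5 N upward. Releasing and backing out along the handle.

```bash
python3 -m jog '[{"claw":0.2,"dp":[0,0,0],"rotation":[0,0,0]},{"claw":0.3,"dp":[0,0,0],"rotation":[0,0,0]},{"claw":0.5,"dp":[0,0,0],"rotation":[0,0,0]},{"claw":0.6,"dp":[0,0,0],"rotation":[0,0,0]},{"claw":0.6,"dp":[0,0,0],"rotation":[0,0,0]}]' 20
python3 -m jog '[{"claw":0.6,"dp":[0,0,-1.5],"rotation":[0,0,0]},{"claw":0.6,"dp":[0,0,-3],"rotation":[0,0,0]},{"claw":0.6,"dp":[0,0,-4],"rotation":[0,0,0]},{"claw":0.6,"dp":[0,0,-4],"rotation":[0,0,0]},{"claw":0.6,"dp":[0,0,-1],"rotation":[0,0,0]}]'
python3 -m jog '[{"claw":0.6,"dp":[0,-2,-2],"rotation":[0,0,0]},{"claw":0.6,"dp":[0,-2,-2],"rotation":[0,0,0]},{"claw":0.6,"dp":[0,0,0],"rotation":[0,0,0]},{"claw":0.6,"dp":[0,0,0],"rotation":[0,0,0]},{"claw":0.6,"dp":[0,0,0],"rotation":[0,0,0]}]'
python3 - <<'E'
from h import *
S={n:robot.snapshot(n) for n in("scene","side","wrist")}
a=cv2.resize(S["scene"]["image"],(400,300)); b=cv2.resize(S["side"]["image"],(400,300)); c=S["scene"]["image"][100:250,160:360]; d=S["side"]["image"][155:305,205:405]
cv2.imwrite("pics/end.png",np.vstack([np.hstack([a,b]),np.hstack([cv2.resize(c,(400,300)),cv2.resize(d,(400,300))])])[:,:,::-1])
E
```

```text
time_s: 18.45
position: [0.4248, -0.3214, 0.222]
eef_rot: [[0.851, -0.372, 0.369], [-0.525, -0.602, 0.602], [-0.002, -0.706, -0.708]]
contact_force: [-0.2, 0.4, -0.3]
gripper_width: 0.0513
grip_force: 0.0
time_s: 19.08
position: [0.3741, -0.4044, 0.3197]
eef_rot: [[0.85, -0.372, 0.371], [-0.526, -0.604, 0.599], [0.001, -0.705, -0.709]]
contact_force: [0.7, 0.8, -0.8]
gripper_width: 0.0508
grip_force: 0.0
time_s: 19.7
position: [0.375, -0.4024, 0.3731]
eef_rot: [[0.851, -0.373, 0.369], [-0.525, -0.601, 0.603], [-0.003, -0.707, -0.707]]
contact_force: [0.4, -0.4, 0.9]
gripper_width: 0.0511
grip_force: 0.0
```

View pics/end.png

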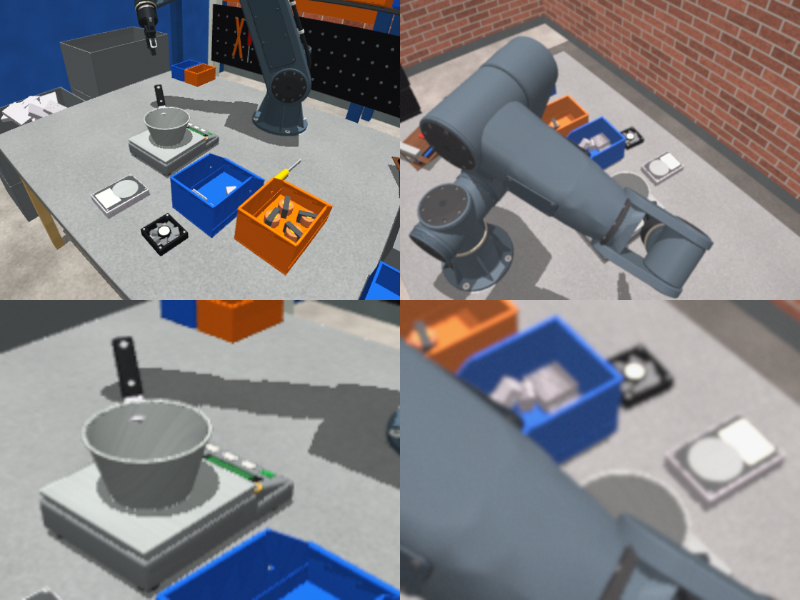

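The dipper stands upright and empty in the middle of the pan, at scene-crop (148,450). The arm is clear, and the drive, fan and screwdriver have not moved.

```bash
python3 -c "
from cell import robot
print(robot.finish_job())"
```

```text
the job is handed in; nothing more can be done
None
```

I handed the job in at about 20 s: all five heatsinks are in the blue bin, the empty dipper stands upright on the middle of the scale's pan, and the hard drive, case fan and screwdriver were left where they lay; the judge's result was not shown.

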